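# Assemble a two-tier condiment stand and hold it up level

### The arm

A 6-joint arm with a two-finger parallel gripper is mounted at the origin on a cart in front of the work surface, level with it; the furniture and walls round the work are solid. World frame = base frame: x ahead of the robot, y to its left, z up, the work surface at z = 0. Lengths are in m, angles in rad, forces in N, time in s.
With the tool pointing down it reaches from about 0.325 to 0.775 m from the base axis. Payload 5.5 kg.
Tool frame: the origin (TCP) lies between the finger pads, 19 mm behind the fingertips; this is the grasp point; z points along the fingers, y is the line along which they close (so a half turn about z gives the same grasp; the last joint's range is limited). The gripper opens to 88 mm and grips with 3 to 60 N. Pads are 20 mm wide; open, the fingers measure 115 mm over their backs; the gripper's body (75 mm by 178 mm) begins 61 mm behind the grasp point.
Start: joints at [-1.197, 0.091, 1.231, -0, 1.82, -0.057], TCP at [0.251, -0.545, 0.241] pointing down, gripper open.
Joint ranges: [-2.87, 2.87], [-0.86, 2.18], [0.17, 2.46], [-1.51, 4.65], [0.06, 2.69], [-2.65, 2.65]. Speed limits (rad/s): [2.57, 2.57, 3.01, 3.14, 3.14, 3.14].

### API

Orientations are given as a unit quaternion [w, x, y, z].
In Python, from plant import r, fingers, solver, get_image, camera_params, ticket gives the robot as it stands. Calls block until the motion is done:
- r.move_to(position, orientation): joint-space move of the TCP to a pose.
- r.move_linear(position, attitude=None, max_speed=0.15): straight line of the TCP; attitude=None keeps the orientation; max_speed is the mean speed in m/s.
- r.movej(angles): joint-space move.
- fingers.open_jaws() and fingers.grasp(squeeze=None): open the fingers fully, or close them until they stop; squeeze is the grip in N (None keeps the last).
- r.hold(seconds).
- solver.solve_ik(position, orientation): joint angles nearest the present ones, or None.
- get_image(name): name is "scene" or "top" or "wrist"; returns the picture (400x640x3 uint8, red, green, blue); there is no depth.
- camera_params(name): a dict with "fov_y" (degrees; the focal length in pixels is half the picture's height over the tangent of half this angle, whatever the lens; pixels are square), "cx", "cy" (the principal point, pixels), "dist_coeffs" ([k1, k2, p1, p2, k3] as OpenCV has them; the pictures are not rectified), "extrinsics" (4x4, takes a point from camera to world coordinates). Camera axes: x right, y down, z forward; pixel columns grow to the right and rows downward; lengths in m; the calibration is good to about 2 mm. A picture is of the moment at which its call begins: read the wrist's pose just before it. camera_params takes no time and is no camera call; for the wrist camera it gives the pose at the moment of the call.
A pose or a line that the arm cannot do raises r.IKError and nothing moves.
- ticket.close_job(): hands the job in; it is judged then, once.
Readings, each from a call of its own:
- r.get_time(): time.
- r.get_joints(): joint angles.
- r.get_qd(): joint speeds.
- r.get_effort(): joint torques, N m.
- r.get_position(): TCP position.
- r.get_eef_rot(): TCP orientation.
- r.get_wrist_force(): force on the tool from outside, world axes, zero at the start.
- r.get_torque(): the same for the moment, N m.
- r.get_gripper_width(): opening from 0.0 (shut) to 1.0 (fully open).
- r.get_grip_force(): force on a finger pad.
Only numpy, scipy, OpenCV 4.12 (cv2) and the standard library are available. Lean on these libraries where they do the work, as an engineer would, in place of code of your own. Each camera call takes 0.05 s, during which the arm holds its last target. There are 200 camera calls.

### The job

Put the two-tier condiment stand together and pick it up to be handed over: slip the centre tube of the small white dish over the tray's steel rod and lower it, without dropping it, until it sits fully home on the rod's collar. Then take the rod by its bare top end, lift the whole stand until the tray is at least five centimetres clear of the worktop, and finish while still holding it there, level and still, with the salt shaker and the spice jar still standing on the tray. Leave the other things on the worktop where they are.

Things in the scene. Friction and masses are not known exactly. Their poses are not given: they have to be found in the camera images.
- stand: Lower part of the stand, loose, 0.5 kg: round wooden tray, 160 mm across, 22 mm high, floor at z = 12 mm, with an upright round steel rod 16 mm thick in its centre. Origin: centre of the underside; z up the rod. A collar (29 mm across) on the rod has its flat top at z = 125 mm; above it the rod is straight to z = 196 mm, then tapers to 6 mm at z = 206 mm.
- collar (a point): Centre of the collar's flat top, on the rod's axis, 125 mm above the stand's underside; axes as the stand's. The dish is home when its origin is here.
- rod_top (a point): Tip of the rod, 206 mm above the stand's underside, on its axis. With the dish home, the 36 mm below it (26 mm straight, 10 mm taper) stand bare above the tube for gripping.
- dish: Upper part, loose, 0.13 kg, upright on the worktop before the sink: shallow white dish, 102 mm across, 17 mm high, floor 6 mm thick, with a steel tube in its centre, open right through: outside 26 mm, bore 20 mm, upper end 45 mm above the underside; 29 mm free inside the rim all round the tube. Origin: centre of the underside, on the tube's axis; z up.
- salt_shaker: Salt shaker with clear body, 44 mm across, 90 mm high, 0.1 kg, standing loose on the tray 46 mm from the rod's axis, across from the spice jar. Origin: centre of its underside; z up.
- spice_jar: Glass spice jar with a dark cap, 41 mm across, 105 mm high, 0.11 kg, standing loose on the tray 46 mm from the rod's axis, across from the salt shaker. Its top is below the collar's top. Origin: centre of its underside; z up.
- coaster_2: Bystander: square slate coaster, 98x98x8 mm, on the worktop in front of the sink's right bowl, between the dish and the stand. Origin: centre of its underside.
- pepper_mill: Bystander: wooden pepper mill, 58 mm across, 170 mm high, behind the stand. Origin: centre of its underside.
- spice_2: Bystander: a second spice jar like the one on the tray, 41 mm across, 105 mm high, at the back behind the pepper mill; not part of the stand. Origin: centre of its underside.

How it is judged:
By the outcome, as a careful person would: the job done as asked, in the order asked, and still so for the second after the job is handed in, while the arm keeps its last pose, push and grip.
It also fails if it takes over 61 s, if anything falls off the work surface, if the arm or the gripper's body presses on something with over 40 N, if the wrist force passes 120 N, or if a joint passes its speed limit or range.

## Working session

There is one attempt and no reset: what is moved stays moved. The work goes in short steps, each a Python script; the robot and the scene stay as the last script left them, time stands still between calls to the robot, and variables do not carry over. Pictures are saved under pics/ and viewed, at most 10 in all, crops included, and the job is handed in when it is done.

```bash
ls; mkdir -p pics; python3 - <<'E'
from plant import *
import cv2,numpy as np
for n in("scene","top","wrist"):
    cv2.imwrite(f"pics/{n}0.png",get_image(n)[:,:,::-1]); p=camera_params(n); print(n,p["fov_y"],p["cx"],p["cy"],p["dist_coeffs"]); print(np.round(p["extrinsics"],4))
print(r.get_time(),r.get_eef_rot(),r.get_position())
E
```

```text
pics
scene 52.719061654965245 313.6251773390111 196.05093801645242 [-0.00968381  0.          0.          0.          0.        ]
[[-0.7961 -0.259   0.5469 -0.035 ]
 [-0.6051  0.3336 -0.7229  0.8285]
 [ 0.0048 -0.9064 -0.4223  0.613 ]
 [ 0.      0.      0.      1.    ]]
top 42.5413127634083 316.89155847559454 205.95088975035503 [0.02966778 0.         0.         0.         0.        ]
[[-0.2186 -0.8643  0.4529 -0.0826]
 [-0.9757  0.1881 -0.1121  0.1597]
 [ 0.0117 -0.4664 -0.8845  1.4335]
 [ 0.      0.      0.      1.    ]]
wrist 63.399044559871435 321.76797353161294 201.67410672860595 [-0.05821838  0.          0.          0.          0.        ]
[[ 0.4176 -0.8799 -0.2267  0.3119]
 [-0.9086 -0.4047 -0.1029 -0.5177]
 [-0.0012  0.2489 -0.9685  0.384 ]
 [ 0.      0.      0.      1.    ]]
0.15 [-7.21957855e-04  9.76888311e-01  2.13749137e-01 -1.09848142e-04] [ 0.25050038 -0.54501789  0.24046232]
```

View pics/scene0.png

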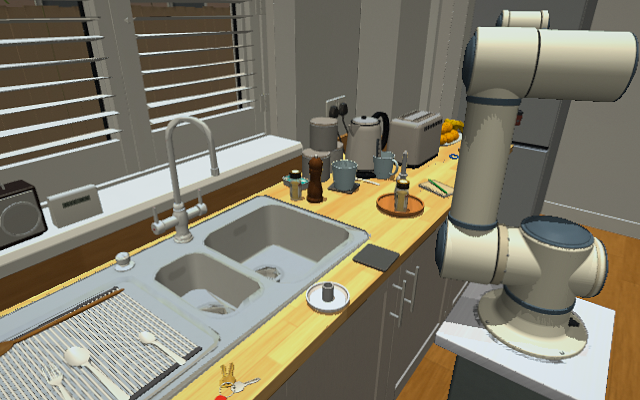

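View pics/top0.png

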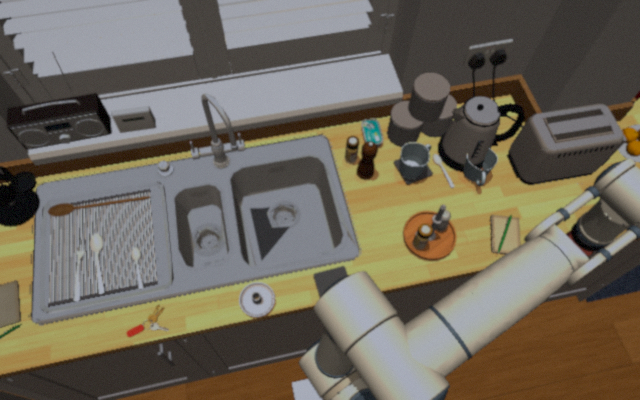

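The scene view shows the dish at about (327,296) and the stand at about (400,205). In the top view the dish is at (257,298) and the tray at (430,236). I'll triangulate these roughly, then look at each with the wrist camera.

```bash
cat > h.py <<'E'
from plant import *
import cv2,numpy as np
from scipy.spatial.transform import Rotation as R
def cam(n):
    p=camera_params(n); f=200/np.tan(np.radians(p["fov_y"])/2)
    return np.array([[f,0,p["cx"]],[0,f,p["cy"]],[0,0,1]]),np.array(p["dist_coeffs"],float),np.array(p["extrinsics"])
def ray(c,uv):
    K,d,E=c; q=cv2.undistortPoints(np.array([[uv]],float),K,d)[0,0]
    return E[:3,3],E[:3,:3]@[q[0],q[1],1]
def onz(c,uv,z):
    o,v=ray(c,uv); return o+v*(z-o[2])/v[2]
def tri(cs,uvs):
    A=np.zeros((3,3));b=np.zeros(3);L=[]
    for c,u in zip(cs,uvs):
        o,v=ray(c,u);v=v/np.linalg.norm(v);P=np.eye(3)-np.outer(v,v);A+=P;b+=P@o;L.append((P,o))
    x=np.linalg.solve(A,b); return x,[np.linalg.norm(P@(x-o)) for P,o in L]
def proj(c,X):
    K,d,E=c; T=np.linalg.inv(E)
    return cv2.projectPoints(np.atleast_2d(np.asarray(X,float)),cv2.Rodrigues(T[:3,:3])[0],T[:3,3],K,d)[0][:,0]
def down(a): # tool down, closing line at world angle a
    M=np.array([[np.sin(a),np.cos(a),0],[-np.cos(a),np.sin(a),0],[0,0,-1]]).T
    M=np.column_stack([[np.sin(a),-np.cos(a),0],[np.cos(a),np.sin(a),0],[0,0,0]]).astype(float)
    M[:,2]=np.cross(M[:,0],M[:,1]); assert M[2,2]>0 or True
    if M[2,2]>0: M[:,0]*=-1; M[:,2]*=-1
    q=R.from_matrix(M).as_quat(); return np.array([q[3],*q[:3]])
E
python3 - <<'E'
from h import *
s,t=cam("scene"),cam("top")
for n,a,b in(("dish",(327,297),(257,300)),("tubetop",(327,285),(257,294)),("tray",(400,206),(430,237)),("rodtop",(404,152),(443,208))):
    print(n,*tri((s,t),(a,b)),onz(t,b,0))
K,d,E=cam("wrist");M=R.from_quat(np.roll(r.get_eef_rot(),-1)).as_matrix()
print(M, M.T@E[:3,:3],M.T@(E[:3,3]-r.get_position()))
print(down(0),down(1.57), M[:,1])
E
```

```text
dish [0.38908651 0.21277803 0.00712015] [np.float64(0.001170296396722502), np.float64(0.0011702963967224604)] [0.39026672 0.21265687 0.        ]
tubetop [0.39481611 0.20828344 0.03676313] [np.float64(0.0004715816316107291), np.float64(0.0004715816316106848)] [0.40786697 0.20972495 0.        ]
tray [ 0.47407307 -0.3363382   0.00076114] [np.float64(0.001402748272167756), np.float64(0.0014027482721677325)] [ 0.47292349 -0.3368449   0.        ]
rodtop [ 0.47571575 -0.33097346  0.1949551 ] [np.float64(0.0032138154396643198), np.float64(0.003213815439664551)] [ 0.55973975 -0.40889148  0.        ]
[[ 9.08622588e-01  4.17617909e-01 -5.23254470e-04]
 [ 4.17618227e-01 -9.08621570e-01  1.36358449e-03]
 [ 9.40170055e-05 -1.45750427e-03 -9.99998933e-01]] [[-3.72512550e-05 -9.68494257e-01 -2.49035888e-01]
 [ 9.99999974e-01 -9.22438073e-05  2.09151958e-04]
 [-2.25534488e-04 -2.49035874e-01  9.68494235e-01]] [ 0.06717626  0.00058148 -0.1435587 ]
[0.         0.70710678 0.70710678 0.        ] [0.00000000e+00 3.98163387e-04 9.99999921e-01 0.00000000e+00] [ 0.41761791 -0.90862157 -0.0014575 ]
```

```bash
python3 - <<'E'
import cv2,numpy as np
a=cv2.imread("pics/scene0.png")[140:320,270:450];b=cv2.imread("pics/top0.png")[180:330,220:480]
a=cv2.resize(a,(400,400),interpolation=cv2.INTER_CUBIC)
b=cv2.resize(b,(390,225),interpolation=cv2.INTER_CUBIC)
o=np.zeros((400,800,3),np.uint8);o[:,:400]=a;o[:225,405:795]=b
cv2.imwrite("pics/crop1.png",o)
E
```

```text
(no output)
```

View pics/crop1.png

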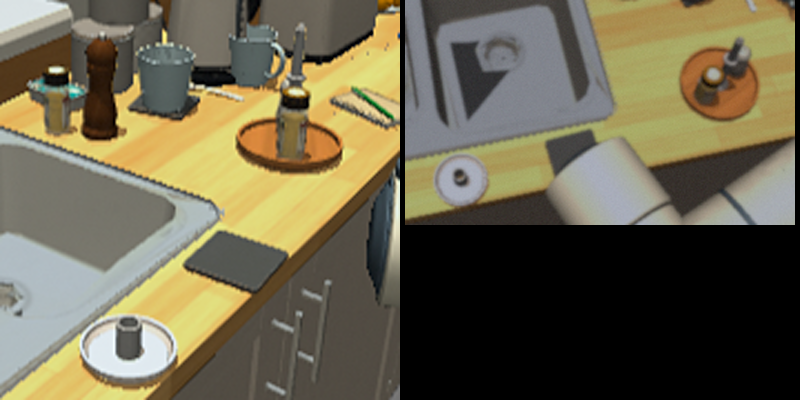

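The crop shows the jar on the near-left side of the rod and the shaker on the opposite side. Next come the wrist views of the stand and then the dish, two of each.

```bash
cat > v1.py <<'E'
from h import *
import pickle
S=np.array([.474,-.334]);D=np.array([.391,.210]);out={}
def view(k,xyz,a):
    r.move_to(list(xyz),list(down(a))); r.hold(.3)
    c=cam("wrist"); im=get_image("wrist")[:,:,::-1].copy(); out[k]=(c,im); cv2.imwrite(f"pics/{k}.png",im); print(k,r.get_time(),r.get_position(),r.get_joints().__repr__())
aS=np.arctan2(S[1],S[0]);aD=np.arctan2(D[1],D[0])
def xdir(a): return np.array([-np.sin(a),np.cos(a)])
view("s1",[*(S-.0*xdir(aS)),.33],aS)
view("s2",[*(S-.10*xdir(aS)),.33],aS)
view("d1",[*(D-.0*xdir(aD)),.17],aD)
view("d2",[*(D-.08*xdir(aD)),.17],aD)
pickle.dump(out,open("v.pkl","wb"))
for n in "sd": cv2.imwrite(f"pics/{n}12.png",np.hstack([out[n+i][1][:,120:520] for i in "12"]))
E
python3 v1.py
```

```text
s1 1.7167 [ 0.4736037  -0.33456425  0.32974925] array([-6.73676567e-01,  7.42421946e-02,  1.09042766e+00, -2.96703909e-05,
        1.97731274e+00, -5.86445051e-02])
s2 2.55 [ 0.4170097  -0.4150398   0.33016228] array([-8.40891707e-01,  9.73193393e-02,  1.06526472e+00,  7.75461623e-05,
        1.97875012e+00, -2.28498188e-01])
d1 5.2083 [0.39114245 0.20982759 0.16999894] array([ 4.15724408e-01, -3.39861683e-01,  1.75270730e+00, -2.64375469e-05,
        1.72879188e+00, -7.66806713e-02])
d2 5.975 [0.42856824 0.14022296 0.17003332] array([ 2.40644505e-01, -3.19819795e-01,  1.73687218e+00,  1.29470899e-04,
        1.72444864e+00, -2.53635307e-01])
```

View pics/s12.png

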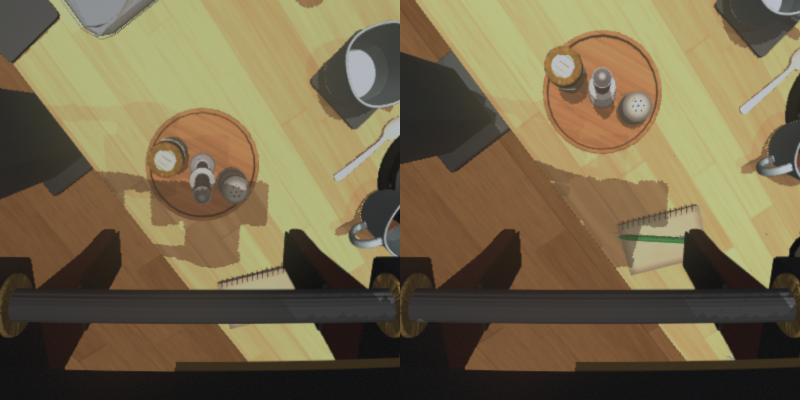

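View pics/d12.png

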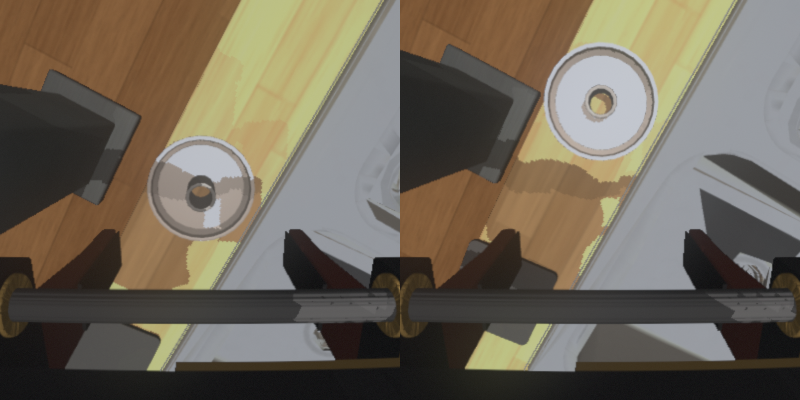

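Stand views: the rod tip is at about (322,196) in s1 and (321,74) in s2. Dish views: the tube top is at about (321,185) and (320,100). I'll zoom in for exact picks.

```bash
python3 - <<'E'
import cv2,numpy as np
def z(n,u,v): # 50x37.5 ->8x
    im=cv2.imread(f"pics/{n}.png")[v-18:v+19,u-25:u+25]; im=cv2.resize(im,None,fx=8,fy=8,interpolation=cv2.INTER_NEAREST)
    for i in range(0,50,5): cv2.putText(im,str(u-25+i),(i*8,8),0,.3,(0,255,255)); cv2.line(im,(i*8,10),(i*8,14),(0,255,255))
    for i in range(0,37,5): cv2.putText(im,str(v-18+i),(0,i*8+4),0,.3,(0,255,255))
    return im
cv2.imwrite("pics/z1.png",np.vstack([np.hstack([z("s1",322,190),z("s2",321,80)]),np.hstack([z("d1",321,190),z("d2",320,100)])]))
E
```

```text
(no output)
```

View pics/z1.png

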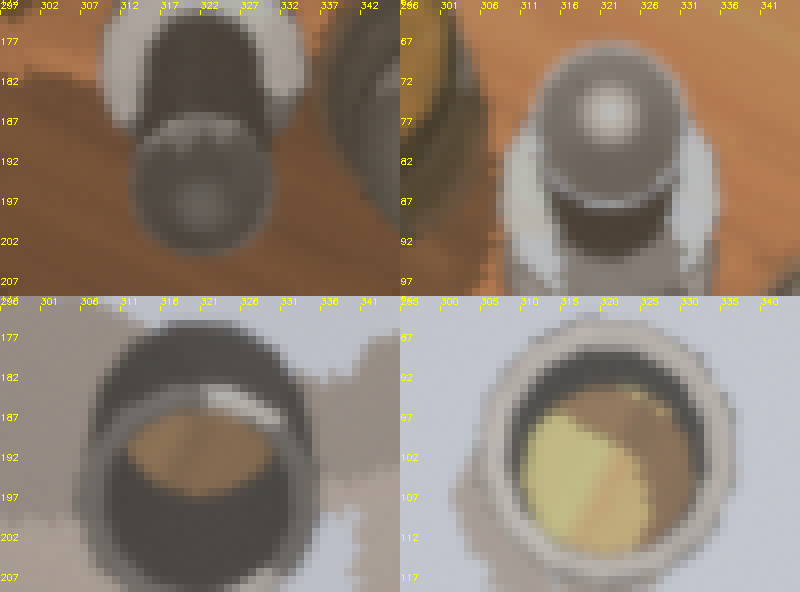

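```bash
cat > m.py <<'E'
from h import *
import pickle
o=pickle.load(open("v.pkl","rb")); c={k:o[k][0] for k in o}
print("tip",*tri([c["s1"],c["s2"]],[(321.75,197.1),(321.6,75.6)]))
print("shoulder",*tri([c["s1"],c["s2"]],[(321.9,194.3),(321.9,76.9)]))
print("tube",*tri([c["d1"],c["d2"]],[(320.2,197.4),(320.25,101)]))
for k,u,h in(("s1",(321.75,197.1),.206),("s2",(321.6,75.6),.206),("s1",(321.9,194.3),.196),("s2",(321.9,76.9),.196),("d1",(320.2,197.4),.045),("d2",(320.25,101),.045)): print(k,h,onz(c[k],u,h))
# tray / jar / shaker by wrist pixels (crop x +120 / -280)
print("tray",onz(c["s1"],(322,162),.022),onz(c["s2"],(322,91),.022))
print("jar",*tri([c["s1"],c["s2"]],[(286,160),(283,68)]));print("shaker",*tri([c["s1"],c["s2"]],[(354,183),(356,106)]))
# tray and dish rim by colour ellipse fits
for k,box in(("s1",None),("s2",None)):
    hsv=cv2.cvtColor(o[k][1],cv2.COLOR_BGR2HSV)
for k in("d1","d2"):
    g=cv2.cvtColor(o[k][1],cv2.COLOR_BGR2GRAY); u,v=(320,190) if k=="d1" else (320,100)
    cc=cv2.HoughCircles(g,cv2.HOUGH_GRADIENT,1,5,param1=120,param2=12,minRadius=9,maxRadius=60)
    if cc is not None: print(k,[x.round(1).tolist() for x in cc[0] if abs(x[0]-u)<10 and abs(x[1]-v)<14][:5])
E
python3 m.py
```

```text
tip [ 0.47478211 -0.3332234   0.20493147] [np.float64(3.107695792453171e-05), np.float64(3.1076957924479334e-05)]
shoulder [ 0.47504104 -0.33317855  0.19522029] [np.float64(2.6680652665901943e-05), np.float64(2.6680652665721342e-05)]
tube [0.38862375 0.21062098 0.04583554] [np.float64(1.821791137820032e-05), np.float64(1.8217911378276692e-05)]
s1 0.206 [ 0.47495731 -0.33303023  0.206     ]
s2 0.206 [ 0.47468111 -0.33331321  0.206     ]
s1 0.196 [ 0.47512419 -0.33301468  0.196     ]
s2 0.196 [ 0.47500869 -0.3332699   0.196     ]
d1 0.045 [0.38869995 0.21043126 0.045     ]
d2 0.045 [0.3886161  0.21066559 0.045     ]
tray [ 0.47854504 -0.32841506  0.022     ] [ 0.47688864 -0.33108143  0.022     ]
jar [ 0.45282317 -0.29366105  0.10816241] [np.float64(0.000406198861113273), np.float64(0.0004061988611133364)]
shaker [ 0.49963064 -0.37210241  0.05419525] [np.float64(0.0002801425775457619), np.float64(0.0002801425775457845)]
d1 [[320.5, 188.5, 49.5], [316.5, 191.5, 48.29999923706055], [318.5, 182.5, 51.599998474121094], [314.5, 185.5, 47.29999923706055], [326.5, 187.5, 48.400001525878906]]
d2 [[318.5, 101.5, 52.79999923706055], [324.5, 103.5, 49.5], [317.5, 96.5, 52.79999923706055], [318.5, 106.5, 49.400001525878906], [311.5, 109.5, 57.20000076293945]]
```

Both triangulations agree with the given heights to within 1 mm: rod axis (0.4749,-0.3332), dish (0.3886,0.2106). Now I'll grasp the dish by its tube.

```bash
cat > g.py <<'E'
from h import *
D=[.38865,.2106];S=[.4749,-.3332];aD=np.arctan2(.21,.391);aS=np.arctan2(-.334,.474)
def st(m): print(m,round(r.get_time(),2),np.round(r.get_position(),4),np.round(r.get_wrist_force(),2),np.round(r.get_gripper_width(),3),np.round(r.get_grip_force(),1),flush=True)
if __name__=="__main__":
    r.move_to([*D,.10],list(down(aD))); st("above")
    r.move_linear([*D,.0405],max_speed=.08); st("at")
    fingers.grasp(30); st("grip")
    r.move_linear([*D,.12],max_speed=.1); st("lift")
    r.move_to([*D,.30],list(down(aD))); r.move_to([*S,.275],list(down(aS))); r.hold(.3); st("over")
    cv2.imwrite("pics/over.png",np.hstack([get_image("wrist")[:,120:520],get_image("scene")[50:250,300:500].repeat(2,0).repeat(2,1)])[:,:,::-1])
E
python3 g.py
```

```text
above 6.48 [0.3887 0.2107 0.1004] [-1.   -0.33  0.15] 1.005 0.0
at 7.38 [0.3889 0.2107 0.041 ] [-0.94  0.61 -0.14] 0.997 0.0
grip 8.36 [0.3887 0.2106 0.0405] [0.89 0.53 0.52] 0.294 30.0
lift 9.3 [0.3883 0.2104 0.1192] [0.1  0.32 0.13] 0.295 30.0
over 12.33 [ 0.4752 -0.3327  0.2752] [-0.07  0.25 -0.74] 0.297 30.0
```

View pics/over.png

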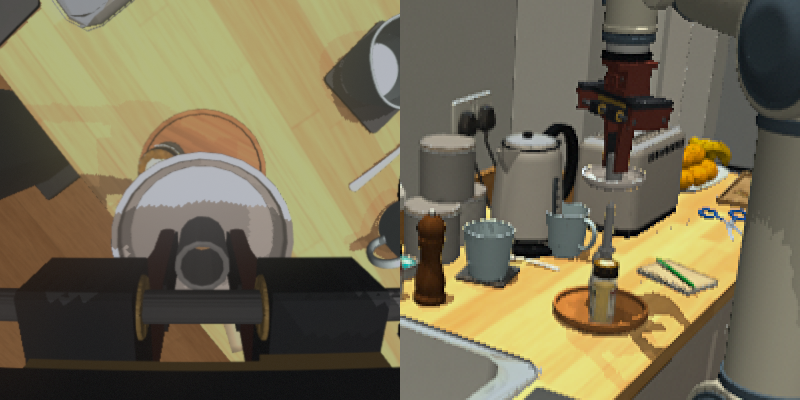

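The wrist view shows the dish held level by the tube, with the tube top at about (322,266). The scene view shows it hanging just above the rod tip. I'll lower it with force checks.

```bash
cat > l.py <<'E'
from g import *
print("tube now",onz(cam("wrist"),(322,266),.2795))
f0=np.array(r.get_wrist_force()); z=.275
for z in [.25,.24,.235,.225,.215,.205,.195,.185,.178,.172,.169,.167,.166,.165,.1645]:
    r.move_linear([*S,z],max_speed=.05)
    f=np.array(r.get_wrist_force())-f0; t=r.get_torque()
    print(z,round(r.get_time(),2),np.round(r.get_position(),4),np.round(f,2),np.round(t,2),flush=True)
    if f[2]>4 or np.hypot(f[0],f[1])>6: break
E
python3 l.py
```

```text
tube now [ 0.47539062 -0.33313598  0.2795    ]
0.25 13.08 [ 0.4748 -0.3332  0.25  ] [-0.02 -0.07  0.28] [-0.02 -0.03 -0.01]
0.24 13.43 [ 0.4747 -0.3331  0.2394] [-0.54 -0.19  0.08] [ 0.    0.   -0.03]
0.235 13.68 [ 0.4748 -0.3331  0.2345] [-0.45 -0.01  0.56] [-0.03 -0.02  0.05]
0.225 14.03 [ 0.4747 -0.333   0.2243] [-0.65 -0.63 -0.09] [-0.07  0.05  0.04]
0.215 14.38 [ 0.4747 -0.333   0.2143] [-0.52  0.37  0.65] [ 0.04 -0.03 -0.03]
0.205 14.73 [ 0.4747 -0.3331  0.2043] [ 0.74 -0.59  0.2 ] [-0.03 -0.02  0.01]
0.195 15.08 [ 0.4747 -0.333   0.1943] [ 0.02 -0.65  1.43] [-0.03 -0.04 -0.  ]
0.185 15.43 [ 0.4747 -0.333   0.1843] [-0.1  -1.03  1.3 ] [-0.02 -0.07 -0.01]
0.178 15.72 [ 0.4747 -0.3331  0.1774] [-0.5  -0.39  0.66] [-0.04 -0.03  0.04]
0.172 15.99 [ 0.4747 -0.3331  0.1714] [ 0.3  -0.72  0.19] [-0.08 -0.04 -0.04]
0.169 16.24 [ 0.4748 -0.3331  0.1688] [ 0.   -1.89  0.99] [-0.04 -0.   -0.03]
0.167 16.49 [ 0.4749 -0.3332  0.1668] [ 0.13 -0.27  0.67] [-0.05 -0.03 -0.04]
0.166 16.74 [ 0.4749 -0.3332  0.166 ] [ 0.69 -0.76  0.66] [-0.12 -0.02  0.01]
0.165 16.99 [ 0.475  -0.3333  0.1655] [-1.    0.26  4.  ] [0.07 0.08 0.05]
0.1645 17.24 [ 0.475  -0.3333  0.1655] [-1.38  1.16  8.02] [ 0.21  0.28 -0.06]
```

Contact comes at z=0.1655, exactly the home height. I'll release, rise and check.

```bash
cat > rel.py <<'E'
from g import *
r.move_linear([*S,.1653],max_speed=.05); st("pre")
fingers.open_jaws(); r.hold(.3); st("open")
r.move_linear([*S,.24],max_speed=.08); 
r.move_to([*S,.30],list(down(aS))); r.hold(.3); st("up")
im=get_image("wrist")[:,:,::-1].copy(); import pickle; pickle.dump((cam("wrist"),im),open("w.pkl","wb"))
cv2.imwrite("pics/home.png",np.hstack([im[:,120:520],cv2.resize(get_image("scene")[120:240,340:460,::-1],(400,400),interpolation=cv2.INTER_CUBIC)]))
E
python3 rel.py
```

```text
pre 17.49 [ 0.475  -0.3333  0.1655] [-0.24  0.57  4.6 ] 0.292 30.0
open 18.85 [ 0.4749 -0.3332  0.1653] [-0.05 -0.39  0.21] 0.998 0.0
up 20.58 [ 0.4746 -0.333   0.2983] [ 0.05 -0.08 -0.2 ] 1.004 0.0
```

View pics/home.png

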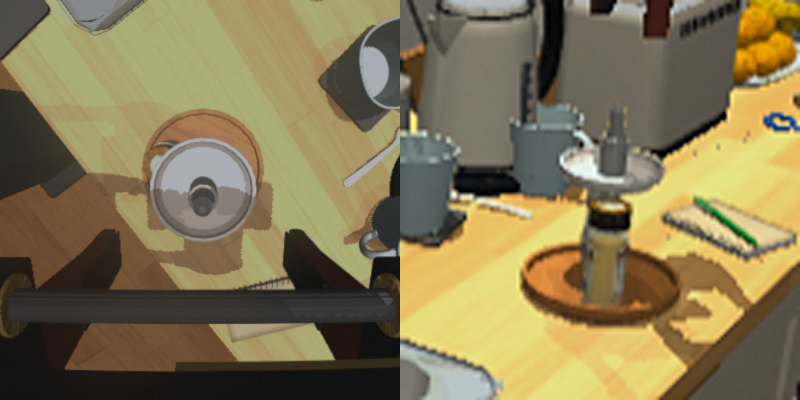

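The dish sits level and home, the rod tip is bare at (322,205), and the jar is still standing. Now I'll grip the rod and lift.

```bash
cat > lift.py <<'E'
from g import *
import pickle
c,im=pickle.load(open("w.pkl","rb")); print("tip px expected",proj(c,[*S,.206]))
q=list(down(-1.03))
r.move_to([*S,.26],q); r.move_linear([*S,.191],max_speed=.06); st("at")
if np.linalg.norm(r.get_wrist_force())<6:
    fingers.grasp(60); r.hold(.3); st("grip")
    r.move_linear([*S,.201],max_speed=.03); r.hold(.3); st("lift1")
    r.move_linear([*S,.271],max_speed=.05); r.hold(1); st("lift2"); print(r.get_torque(),r.get_qd())
    cv2.imwrite("pics/lift.png",np.hstack([get_image("wrist")[:,120:520,::-1],cv2.resize(get_image("scene")[70:230,320:480,::-1],(400,400),interpolation=cv2.INTER_CUBIC)]))
E
python3 lift.py
```

```text
tip px expected [[321.96550456 209.60775753]]
at 22.47 [ 0.4751 -0.3333  0.1916] [0.23 0.18 0.28] 1.001 0.0
grip 23.89 [ 0.4748 -0.333   0.1909] [-1.72  2.36  0.04] 0.169 60.0
lift1 24.68 [ 0.4749 -0.3332  0.2008] [ 0.13  0.57 -9.44] 0.167 60.0
lift2 27.23 [ 0.4749 -0.3332  0.271 ] [ 0.41  1.11 -9.  ] 0.171 60.0
[-0.05678848 -0.03753786 -0.0068847 ] [-8.53388544e-05 -5.06885295e-04  3.18876684e-03 -2.60953634e-05
  2.91400486e-04  3.52501563e-03]
```

View pics/lift.png

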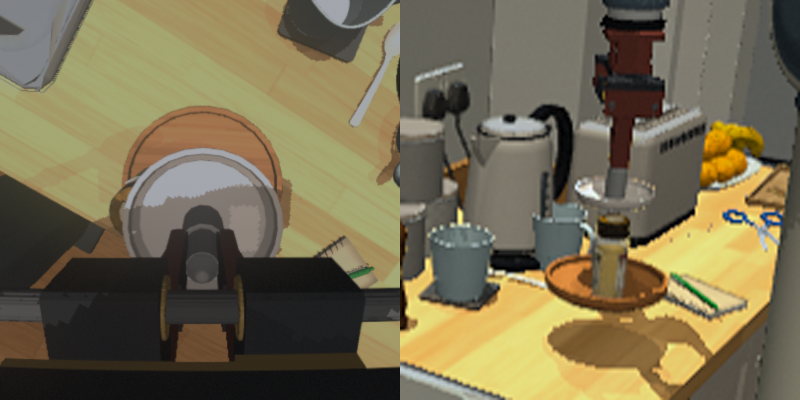

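The stand is lifted about 8 cm, with the jar upright on the tray. I'll check the tilt by comparing the tray's top edge (row ~105) and the dish rim's top edge (row ~148) with where they would be if level.

```bash
python3 - <<'E'
from g import *
c=cam("wrist");th=np.linspace(0,2*np.pi,180)
im=get_image("wrist")[:,:,::-1].copy(); sc=get_image("scene")[:,:,::-1].copy(); s=cam("scene")
p=np.array(r.get_position());q=r.get_eef_rot();print(R.from_quat(np.roll(q,-1)).as_matrix()[:,2], r.get_time())
z0=p[2]-.191
for rad,z in((.08,.022),(.08,0),(.051,.142),(.003,.206)):
    X=np.c_[p[0]+rad*np.cos(th),p[1]+rad*np.sin(th),np.full(180,z0+z)]
    P=proj(c,X);print(rad,P.min(0),P.max(0))
    for a,cc,col in((im,c,(0,0,255)),(sc,s,(0,0,255))):
        for u,v in proj(cc,X): 
            if 0<=u<639 and 0<=v<399: a[int(v+.5),int(u+.5)]=col
cv2.imwrite("pics/tilt.png",np.hstack([im[50:300,195:445].repeat(2,0).repeat(2,1)[:400,:400],cv2.resize(sc[110:210,360:460],(400,400),interpolation=cv2.INTER_NEAREST)]))
E
```

```text
[ 7.04491261e-05 -6.98697947e-05 -9.99999995e-01] 27.425
0.08 [240.20933375 104.5393074 ] [402.11659946 263.24501195]
0.08 [245.29767965 105.47927494] [397.09942059 254.72617293]
0.051 [239.73964282 146.79355916] [401.98321495 300.80974827]
0.003 [313.64602165 270.87672235] [327.36474494 283.28477791]
```

View pics/tilt.png

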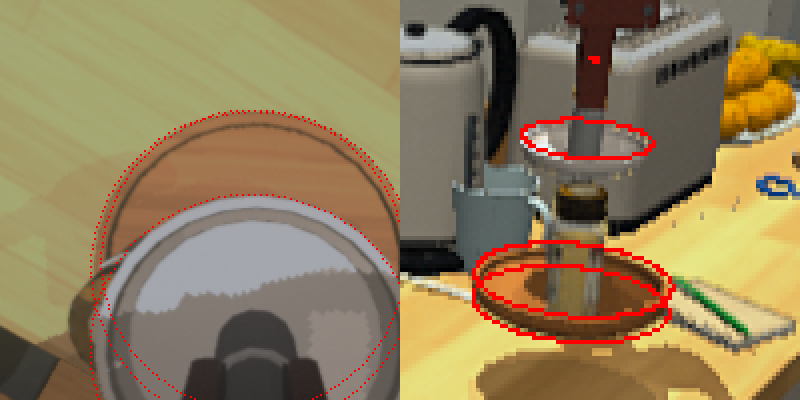

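The outlines for a level stand match the tray and dish to within 1–2 px. I'll do a weight check for the full load, then hand in.

```bash
python3 - <<'E'
from g import *
F=[]
for _ in range(40): r.hold(.05);F.append(r.get_wrist_force())
w=np.mean(F,0);st("end");print(w,np.std(F,0)/6)
if w[2]<-7.7: print(ticket.close_job())
E
```

```text
end 29.43 [ 0.4749 -0.3332  0.271 ] [ 0.34  0.87 -9.44] 0.17 60.0
[ 0.02853632  0.04511989 -9.14730746] [0.08262991 0.0926663  0.08355438]
the job is handed in; nothing more can be done
None
```

The dish is home on the collar and the stand was handed in at about 29 s, held level and still by the rod's bare top with the tray 8 cm clear; I saw the jar upright, but the salt shaker was hidden, so I'm inferring it's still there from the measured weight (9.1 N, about 8.2 N expected).

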